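# Shelve the red sanding block between its neighbours

### The arm

A 7-joint arm with a two-finger parallel gripper is mounted at the origin on the work surface. World frame = base frame: x ahead of the robot, y to its left, z up, the work surface at z = 0. Lengths are in m, angles in rad, forces in N, time in s.
With the tool pointing down it reaches from about 0.4 to 0.9 m from the base axis. Payload 5.5 kg.
Tool frame: the origin (TCP) lies at the very end of the fingers, on their centre line; the grasp point (between the pads) lies 19 mm behind it; x points along the fingers, y is the direction in which the jaws open and shut, and the axes are right-handed (so a half turn about x gives the same grasp; the last joint's range is limited). The gripper opens to 85 mm and grips with 20 to 120 N. Pads are 22 mm wide; open, the fingers measure 114 mm over their backs; the gripper's body (76 mm by 85 mm) begins 54 mm behind the grasp point. The pads swing forward as they close: fully open they stand 13 mm farther back than shut.
Start: joints at [1.572, 0.501, -0.427, 1.55, 0.221, 1.138, -0.21], TCP at [0.168, -0.628, 0.231] pointing down, gripper open.
Joint ranges: [-2.88, 2.88], [-0.31, 2.03], [-1.54, 1.56], [0.2, 2.42], [-1.41, 4.55], [0.19, 2.02], [-2.57, 2.57]. Speed limits (rad/s): [2.57, 2.57, 3.14, 3.14, 3.14, 3.14, 3.14].

### API

Orientations are given as a rotation vector (axis times angle).
In Python, from station import ctrl, cams gives the robot as it stands.
- The arm moves only by the tool step_arm, never from a script. Its argument "commands" is a list that holds one entry, the list of rows, each a list of 7 numbers: the closure, from -1 (fully open) to 1 (shut), then the shift along the tool's x, y, z in mm, then the turn, a rotation vector about the tool's x, y, z in degrees. A call has exactly 10 rows; each row is the pose to reach, as a shift and turn from the pose measured when the call began, along the tool's axes at that moment; what a row does not reach only later rows make up. A row lasts 1/10 s, in which the tool goes at most 50 mm and 8.59 degrees, less where a joint would pass 70% of its speed; a pose out of reach is approached as far as the arm can. A call with a gripper value outside its range is refused whole. The fingers move at their own pace and stop on an object; "newtons" is the grip in N (left out, the last holds). Time passes only in rows, so rows that repeat a pose let the fingers close, or fill a call up. It gives the time, the measured TCP pose, the force and the opening at its end, in the units of the state.
- ctrl.observe(): the state, without advancing time (a new reading comes with each control period).
- cams.grab_frame(name): name is "side" or "top" or "wrist"; returns the picture (420x560x3 uint8, blue, green, red); there is no depth.
- cams.get_calibration(name): a dict with "camera_matrix" (3x3 intrinsics, pixels), "R" (3x3) and "t" (3): a world point X has camera coordinates R X + t. Camera axes: x right, y down, z forward; pixel columns grow to the right and rows downward; lengths in m; the calibration is good to about 2 mm. A picture is of the moment at which its call begins: read the wrist's pose just before it. get_calibration takes no time and is no camera call; for the wrist camera it gives the pose at the moment of the call.
- ctrl.sign_off(): hands the job in, once; it reports no verdict.
The state is a dict: "time_s": time; "q": joint angles; "dq": joint speeds; "effort": joint torques, N m; "tcp_pos": TCP position; "tool_rot": TCP orientation; "wrist_force": force on the tool from outside, world axes, zero at the start; "ft_torque": the same for the moment, N m; "opening": finger opening in m.
Only numpy, scipy, OpenCV 4.12 (cv2) and the standard library are available. Lean on these libraries where they do the work, as an engineer would, in place of code of your own. Each camera call takes 0.05 s, during which the arm holds its last target.

### The job

Put the red rubber sanding block away in the grey rack: stand it upright between the white-topped and the blue-topped pads, midway along them and lined up with them, pushing it down so that it spreads them apart until it is fully home on the rack's floor. Then let go of it.

Things in the scene. Friction and masses are not known exactly. Their poses are not given: they have to be found in the camera images.
- red_mid (a point): Centre (half-way up) of the red rubber sanding block, the only red block, about 220 g, standing on end on the bench (z = 0). 65 mm along its x, 30 mm along its y, 115 mm tall along its z (up). Its lowest 14 mm taper evenly in y from 30 mm to a flat foot 16 mm thick. A cork block (100 mm tall) and a black one (90 mm) stand near and are not wanted.
- rack: Fixed grey rack, open above, 136 mm along its x, 186 mm along y; origin at the centre of its underside on the bench, z up. Floor 8 mm up; end walls (y = +-90) 36 mm high, side walls (x = +-65) 24 mm. Guide rods along y at x = +-54 mm, 18 mm up, carry three pads: white-topped (greatest y), blue, yellow. Pads slide along y against 1.2 N friction and cannot tip. Red block home: its centre 65.5 mm up.
- white_top (a point): Middle of the crest of the white-topped pad, on its centre plane, 60 mm above the bench; axes as the rack's. Pads are 118 mm along x, 20 mm thick along y, tops rounded to 10 mm radius. It can slide about 50 mm towards +y and stays where left. The clear gap to the blue-topped pad is 8 to 18 mm at the start.
- blue_top (a point): Middle of the crest of the blue-topped pad (same size as the white-topped), on its centre plane, 60 mm above the bench; axes as the rack's. It can slide about 14 mm towards the rack's -y. The red block belongs between this and the white-topped pad, not on the yellow-topped pad's side.
There are look-alikes about, which are no part of the job. Several things look just like the part that bears red_mid: the one meant starts farthest from the robot's base. Of the things that look like the rack, the larger one is meant.

How it is judged:
On the way, in this order (a step that is already met when the one before it is completed fails the run):
1. the red block is lifted well off the bench (height (world z) of red_mid above 0.1 m), for 0.1 s.
2. the red block, with the fingers on it, is pushed down between the white-topped and blue-topped pads to within about 15 mm of home (height (world z) of red_mid below 0.0805 m and contact force between the fingers and red above 0.3 N and y of red_mid in the frame of white_top between -0.05 and -0.015 m and y of red_mid in the frame of blue_top between 0.015 and 0.05 m), for 0.1 s.
At the end, for the whole second after the job is handed in: The red block stands between the white- and blue-topped pads (its centre 15 to 50 mm from each one's centre plane), within 8 mm of the rack's floor and 20 mm of the rack's centre along x, upright within 10 degrees, lined up with the rack's x within 11 degrees, released and at rest (height (world z) of red_mid between 0.058 and 0.0735 m and x of red_mid in the frame of rack between -0.02 and 0.02 m and y of red_mid in the frame of white_top between -0.05 and -0.015 m and y of red_mid in the frame of blue_top between 0.015 and 0.05 m and angle between red_mid's own z axis and vertical below 0.18 rad and angle between the x axis of red_mid and the x axis of rack, either way round below 0.2 rad and linear speed of red below 0.02 m/s); the robot touches nothing.
It also fails if it takes over 35 s, if anything falls off the work surface, if the arm or the gripper's body presses on something with over 40 N, if the wrist force passes 120 N, or if a joint passes its speed limit or range.

## Working session

There is one attempt and no reset: what is moved stays moved. The work goes in short steps, Python scripts to look and compute and a tool call to move; the robot and the scene stay as the last step left them, time stands still between calls to the robot, and variables do not carry over. Pictures are saved under pics/ and viewed, and the job is handed in when it is done.

Besides the shell and the picture viewer there is one more tool, called in YAML: its name, and indented under it one key for each argument. step_arm: Moves the arm, as the interface text tells. Its arguments: {"type":"object","properties":{"commands":{"type":"array"},"newtons":{"type":"number"}},"required":["commands"]}

```bash
mkdir -p pics; ls; python3 - <<'E'
from station import ctrl, cams
import cv2
print(ctrl.observe())
for n in ("side","top","wrist"):
    c=cams.get_calibration(n); print(n,c)
    cv2.imwrite(f"pics/{n}0.png",cams.grab_frame(n))
E
```

```text
pics
{'time_s': 0.0, 'q': array([ 1.57218602,  0.50183813, -0.42677009,  1.55145027,  0.22081598,
        1.13829994, -0.21028869]), 'dq': array([ 1.96514599e-03,  5.52027328e-05, -5.67111446e-04, -1.84228614e-04,
        1.36640189e-03, -1.05716566e-03, -7.08555952e-04]), 'effort': array([ 4.31229464e-04, -5.69527280e+01, -5.81614494e+00, -2.80951023e+01,
        1.07041994e-02,  1.18964256e-02,  4.45415378e-05]), 'tcp_pos': array([ 0.16799934, -0.62719777,  0.23026347]), 'tool_rot': array([ 2.08229759,  0.27626139, -2.08274645]), 'wrist_force': array([ 1.10452461,  0.83079083, -0.35649618]), 'ft_torque': array([-0.00899566,  0.02171772,  0.01793031]), 'opening': 0.08576737320659526}
side {'camera_matrix': array([[435.43797942,   0.        , 284.41217149],
       [  0.        , 435.43797942, 209.54354395],
       [  0.        ,   0.        ,   1.        ]]), 'R': array([[-0.88656704, -0.46255151,  0.00670713],
       [-0.26559502,  0.49708482, -0.82605445],
       [ 0.37875872, -0.73413403, -0.5635504 ]]), 't': array([0.4018394 , 0.20691184, 0.62489166])}
top {'camera_matrix': array([[546.52568984,   0.        , 288.09756049],
       [  0.        , 546.52568984, 216.53980982],
       [  0.        ,   0.        ,   1.        ]]), 'R': array([[-0.1727085 , -0.98496108, -0.00484155],
       [-0.95816041,  0.16914415, -0.23090884],
       [ 0.22825514, -0.03524094, -0.97296334]]), 't': array([0.05872696, 0.45768919, 0.90123274])}
wrist {'camera_matrix': array([[365.86634926,   0.        , 276.20183561],
       [  0.        , 365.86634926, 209.57319519],
       [  0.        ,   0.        ,   1.        ]]), 'R': array([[ 2.59531224e-01, -9.65734679e-01, -2.72479098e-04],
       [-9.18472309e-01, -2.46917115e-01,  3.08934548e-01],
       [-2.98416086e-01, -7.99278970e-02, -9.51083262e-01]]), 't': array([-0.64949164, -0.04012375,  0.37877287])}
```

View pics/top0.png

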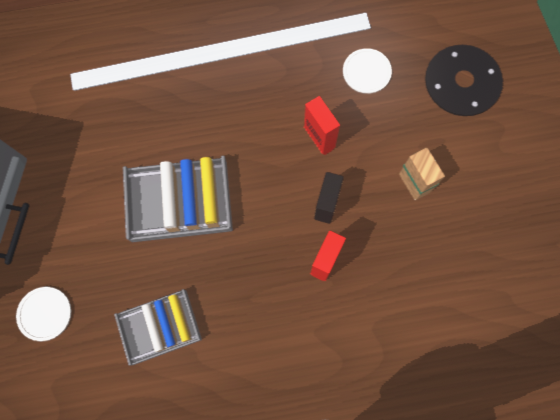

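View pics/side0.png

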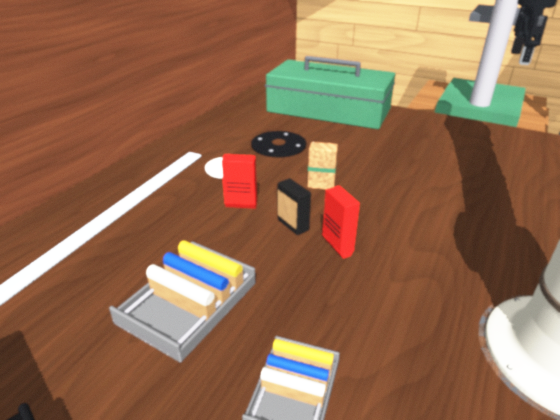

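View pics/wrist0.png

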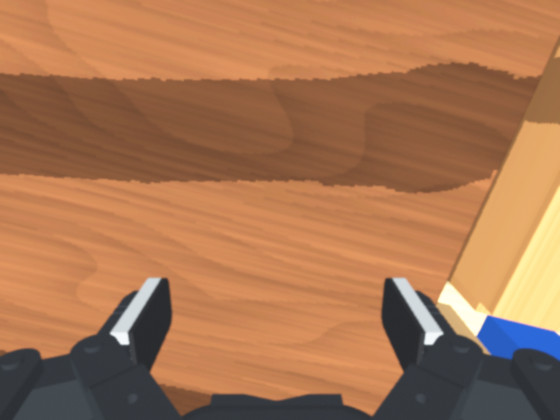

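Two red blocks could be taken for the target, at top-view pixels (321,125) and (328,255). There are also two racks, at (178,198) and (157,328). Image-up is +x, away from the base, so I want the red block at (321,125) and the larger rack at (178,198). Next I'll crop in close and measure.

```bash
cat > h.py <<'E'
import numpy as np, cv2
from station import ctrl, cams
from scipy.spatial.transform import Rotation as Rn
def ray(c,uv,z):
    uv=np.atleast_2d(np.array(uv,float)); K=c["camera_matrix"];R=c["R"];t=c["t"]
    d=(np.linalg.inv(K)@np.c_[uv,np.ones(len(uv))].T).T@R; o=-R.T@t
    return o+d*((z-o[2])/d[:,2])[:,None]
def proj(c,X):
    X=np.atleast_2d(X); p=(X@c["R"].T+c["t"])@c["camera_matrix"].T; return p[:,:2]/p[:,2:]
E
python3 - <<'E'
from h import *
im=cv2.imread("pics/top0.png"); s=cv2.imread("pics/side0.png")
def z(i,a,b,c,d,f): return cv2.resize(i[b:d,a:c],None,fx=f,fy=f,interpolation=cv2.INTER_CUBIC)
cv2.imwrite("pics/ct1.png",z(im,280,80,380,180,5)); cv2.imwrite("pics/ct2.png",z(im,110,140,250,250,5)); cv2.imwrite("pics/cs1.png",z(s,100,130,270,360,2.5))
ct=cams.get_calibration("top");cs=cams.get_calibration("side")
for n,p in (("red far",(318,107)),("red near",(331,245))): 
    x=ray(ct,p,.115)[0]; print(n,x,np.hypot(*x[:2]),proj(cs,x))
# masks
hsv=cv2.cvtColor(im,cv2.COLOR_BGR2HSV); 
for n,lo,hi in (("red",(0,180,90),(6,255,255)),("blue",(105,150,80),(130,255,255)),("yel",(24,150,120),(34,255,255)),("white",(0,0,150),(180,50,255))):
    m=cv2.inRange(hsv,lo,hi); k,l,st,ce=cv2.connectedComponentsWithStats(m)
    for i in range(1,k):
        if st[i,4]>120:
            cn=cv2.findContours((l==i).astype(np.uint8),0,2)[0][0]; r=cv2.minAreaRect(cn)
            print(n,st[i],ce[i].round(1),np.round(r[1],1),round(r[2],1))
E
```

```text
red far [ 0.62762028 -0.10299873  0.115     ] 0.6360156902505043 [[231.47923156 156.70940153]]
red near [ 0.38811562 -0.07918855  0.115     ] 0.396111798507359 [[338.55536574 192.17120644]]
red [ 304   96   36   58 1229] [321.3 124.2] [52.7 30.8] 56.3
red [310 231  36  50 910] [327.1 255.3] [19.2 48.3] 26.6
blue [181 160  15  65 661] [187.5 192.1] [64.6 10.3] 85.7
blue [154 301  20  46 340] [163.8 323. ] [46.5  7.3] 73.1
yel [201 158  15  65 678] [207.7 190.2] [64.8 10.6] 85.3
yel [169 295  20  46 348] [178.3 317.6] [46.5  7.6] 72.9
white [  70   13  301   77 5226] [218.9  50.9] [ 17.5 304.6] 78.3
white [ 343   48   49   46 1769] [366.8  70.4] [45. 48.] 90.0
white [133 156  96  83 240] [201.6 215.2] [ 56.3 121. ] 47.3
white [ 130  161   46   74 2097] [156.6 198.9] [71.4 43.3] 85.8
white [  16  287   55   55 2349] [ 42.8 313.6] [54. 54.] 90.0
white [ 122  303   40   56 1108] [144.3 330.8] [50.5 30. ] 74.6
```

View pics/ct1.png

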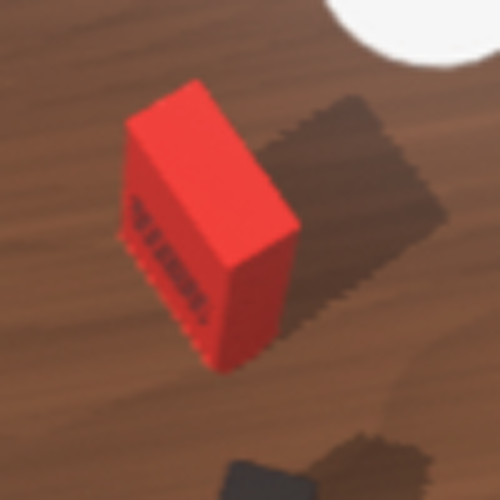

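View pics/ct2.png

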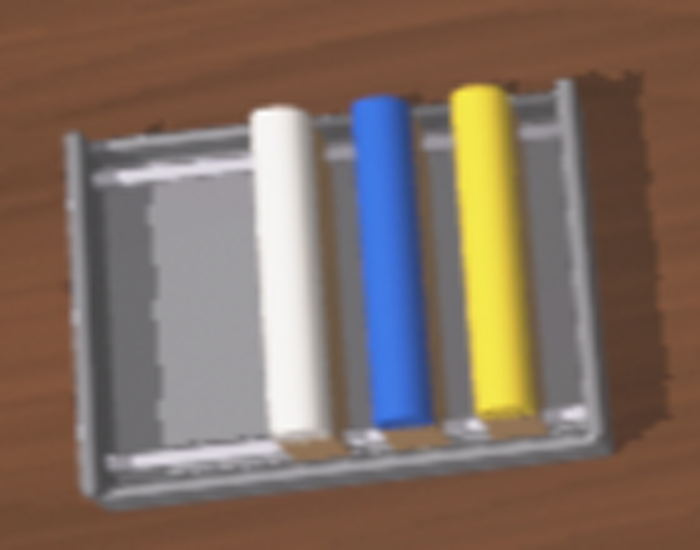

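View pics/cs1.png

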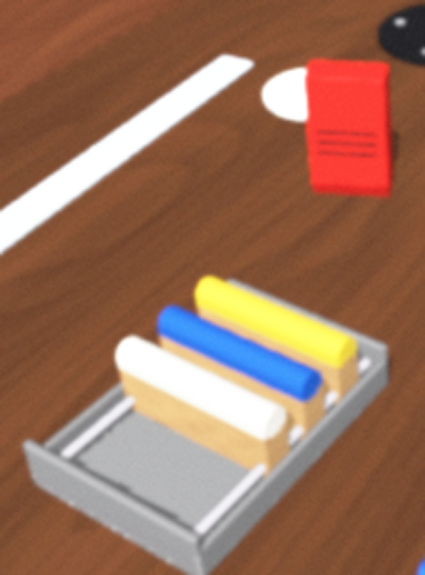

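The crops confirm the choice. In `ct1` the far red block has top-face corners at crop (195,80), (127,122), (232,270) and (299,226). In `ct2` the large rack has white, blue and yellow pads, with gaps between them. Now I'll turn these pixels into positions.

```bash
python3 - <<'E'
from h import *
ct=cams.get_calibration("top");cs=cams.get_calibration("side")
f=lambda p,o:(np.array(p)+.5)/5-.5+np.array(o)
r=ray(ct,f([(195,80),(127,122),(232,270),(299,226)],(280,80)),.115)
print("red corners",r.round(4)); print("sizes",[np.linalg.norm(r[i]-r[(i+1)%4]).round(4) for i in range(4)])
c=r.mean(0); d=(r[0]+r[1]-r[2]-r[3])[:2]; print("centre",c,"x-axis ang",np.degrees(np.arctan2(d[1],d[0])))
print("proj side",proj(cs,r).round(1))
w=ray(ct,f([(70,133),(92,497),(603,445),(570,80)],(110,140)),.036)
print("rack",w.round(4),[np.linalg.norm(w[i]-w[(i+1)%4]).round(4) for i in range(4)]); rc=w.mean(0)
ex=(w[0]+w[3]-w[1]-w[2])[:2];ey=(w[0]+w[1]-w[2]-w[3])[:2]
print("rack c",rc,np.degrees(np.arctan2(ex[1],ex[0])),np.degrees(np.arctan2(ey[1],ey[0]))-90)
print("side rack",proj(cs,w).round(1))
im=cv2.imread("pics/top0.png"); hsv=cv2.cvtColor(im,cv2.COLOR_BGR2HSV)
o=-ct["R"].T@ct["t"];print("cam",o)
th=np.arctan2(ex[1],ex[0])
for n,lo,hi,zz in (("white",(0,0,205),(180,40,255),.05),("blue",(105,150,80),(130,255,255),.05),("yel",(24,150,120),(34,255,255),.05)):
    m=cv2.inRange(hsv,lo,hi);m2=np.zeros_like(m);m2[150:245,155:225]=m[150:245,155:225]
    k,l,st,ce=cv2.connectedComponentsWithStats(m2); i=1+np.argmax(st[1:,4]); ys,xs=np.where(l==i)
    p=ray(ct,np.c_[xs,ys],.053)[:,:2]; q=p-rc[:2]; lx=q@[np.cos(th),np.sin(th)]; ly=q@[-np.sin(th),np.cos(th)]
    A=np.polyfit(lx,ly,1); print(n,st[i],"local y mid",ly.mean().round(4),"range",np.percentile(ly,[1,99]).round(4),"x",lx.min().round(4),lx.max().round(4),"slope deg",np.degrees(np.arctan(A[0])).round(2),"world",p.mean(0))
E
```

```text
red corners [[ 0.6483 -0.1079  0.115 ]
 [ 0.637  -0.0821  0.115 ]
 [ 0.5775 -0.1073  0.115 ]
 [ 0.5892 -0.1327  0.115 ]]
sizes [np.float64(0.0282), np.float64(0.0646), np.float64(0.028), np.float64(0.0641)]
centre [ 0.61298498 -0.10752166  0.115     ] x-axis ang 22.897225302475814
proj side [[224.3 153.5]
 [221.7 160. ]
 [254.1 161.4]
 [255.6 154.9]]
rack [[0.6101 0.2569 0.036 ]
 [0.4741 0.2634 0.036 ]
 [0.4613 0.0827 0.036 ]
 [0.5985 0.0743 0.036 ]] [np.float64(0.1362), np.float64(0.1811), np.float64(0.1375), np.float64(0.183)]
rack c [0.53601394 0.16934579 0.036     ] -3.1012261143875635 -3.846684620299598
side rack [[111.  305.7]
 [181.2 343.8]
 [257.  267.6]
 [193.1 240.5]]
cam [0.24297131 0.01218862 0.98283523]
white [155 162  18  65 591] local y mid 0.0151 range [0.007  0.0265] x -0.0559 0.0627 slope deg 0.13 world [0.54025999 0.18420807]
blue [181 160  15  65 661] local y mid -0.0233 range [-0.0322 -0.0144] x -0.0578 0.062 slope deg -0.35 world [0.53607498 0.14601749]
yel [201 158  15  65 678] local y mid -0.0591 range [-0.0681 -0.05  ] x -0.0584 0.0616 slope deg -0.42 world [0.53332755 0.11030702]
```

```bash
python3 - <<'E'
from h import *
cs=cams.get_calibration("side");ct=cams.get_calibration("top")
for n,p in (("post base",(483,105)),("toolbox L",(268,110)),("toolbox R",(385,122)),("base",(520,340)),("grip",(527,50)),("toolbox top",(330,75))): print(n,ray(cs,p,0.0 if n not in("grip","toolbox top") else .2)[0].round(3))
print("black",ray(ct,(331,182),.09),"cork",ray(ct,(428,162),.1))
s=ctrl.observe(); R=Rn.from_rotvec(s["tool_rot"]).as_matrix(); print(R.round(3))
print(proj(cs,s["tcp_pos"]))
E
```

```text
post base [ 0.229 -0.988  0.   ]
toolbox L [ 0.831 -0.611  0.   ]
toolbox R [ 0.473 -0.695  0.   ]
base [0.058 0.003 0.   ]
grip [ 0.152 -0.921  0.2  ]
toolbox top [ 0.558 -0.433  0.2  ]
black [[ 0.49929959 -0.10258822  0.09      ]] cork [[ 0.5025451  -0.27021173  0.1       ]]
[[-0.     0.259 -0.966]
 [ 0.001 -0.966 -0.259]
 [-1.    -0.001 -0.   ]]
[[517.06331569  64.29285214]]
```

step_arm:
  commands:
    - [[-1,0,-25,-37,0,0,0],[-1,0,-51,-74,-1,0,0],[-1,0,-76,-111,-2,0,0],[-1,0,-102,-148,-3,0,0],[-1,0,-127,-186,-4,0,0],[-1,0,-153,-223,-5,0,0],[-1,0,-178,-260,-6,0,0],[-1,0,-204,-297,-7,0,0],[-1,0,-230,-334,-8,0,0],[-1,0,-255,-371,-8,0,0]]
  newtons: 40

```text
time_s: 1.15
tcp_pos: [0.4611, -0.2834, 0.2309]
tool_rot: [2.001, 0.409, -2.001]
wrist_force: [0.4, -0.3, 1.2]
opening: 0.0854
```

```bash
cat >> h.py <<'E'
def togo(p,yaw):
    """shift in tool mm and turn deg to reach p with tool y at world angle yaw(deg), tool x down"""
    s=ctrl.observe(); R=Rn.from_rotvec(s["tool_rot"]).as_matrix(); a=np.radians(yaw)
    y=np.array([np.cos(a),np.sin(a),0]); x=np.array([0,0,-1.]); G=np.c_[x,y,np.cross(x,y)]
    print("t",s["time_s"],"tcp",s["tcp_pos"].round(4),"q",s["q"].round(2),"F",s["wrist_force"].round(1),"open",round(s["opening"],4))
    print("shift",(R.T@(np.array(p)-s["tcp_pos"])*1000).round(1),"turn",np.degrees(Rn.from_matrix(R.T@G).as_rotvec()).round(2))
E
python3 -c "
from h import *
togo([.613,-.1075,.20],-67.1)"
```

```text
t 1.15 tcp [ 0.4611 -0.2834  0.2309] q [ 1.03  0.34 -0.64  1.82  0.23  1.06 -0.87] F [ 0.4 -0.3  1.2] open 0.0854
shift [  31.  -102.5 -208.6] turn [ 0.12 -0.    0.08]
```

step_arm:
  commands:
    - [[-1,0,-20,-42,0,0,0],[-1,0,-41,-84,0,0,0],[-1,0,-62,-126,0,0,0],[-1,0,-82,-167,0,0,0],[-1,0,-95,-194,0,0,0],[-1,0,-102.5,-208.5,0,0,0],[-1,10,-102.5,-208.5,0,0,0],[-1,20,-102.5,-208.5,0,0,0],[-1,31,-102.5,-208.5,0,0,0],[-1,31,-102.5,-208.5,0,0,0]]

```text
time_s: 2.15
tcp_pos: [0.6103, -0.11, 0.1973]
tool_rot: [1.998, 0.407, -2.008]
wrist_force: [0.2, -0.1, 1.3]
opening: 0.0854
```

```bash
python3 -c "
from h import *
togo([.613,-.1075,.07],-67.1)
cv2.imwrite('pics/w1.png',cams.grab_frame('wrist'))
cw=cams.get_calibration('wrist')
np.save('w1.npy',cw,allow_pickle=True)
c=np.array([.613,-.1075,.115]);a=np.radians(22.9);u=np.array([np.cos(a),np.sin(a),0]);v=np.array([-u[1],u[0],0])
print(proj(cw,[c+i*.0325*u+j*.015*v for i,j in ((1,-1),(1,1),(-1,1),(-1,-1))]).round(1))"
```

```text
t 2.15 tcp [ 0.6103 -0.11    0.1973] q [ 0.61  0.53 -0.65  1.65  0.35  1.08 -1.32] F [ 0.2 -0.1  1.3] open 0.0854
shift [127.3  -0.9  -4. ] turn [-0.06  0.26  0.17]
[[298.3 165.2]
 [250.2 165.1]
 [252.3 259.7]
 [296.5 259.8]]
```

View pics/w1.png

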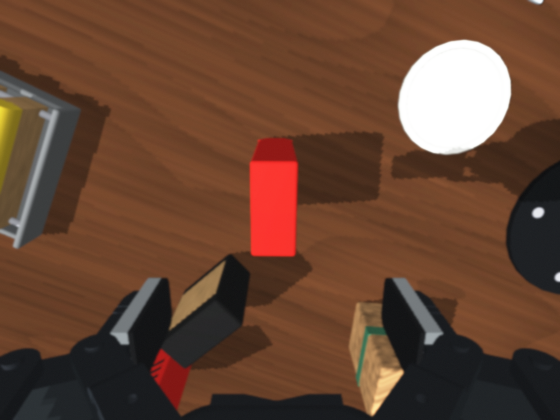

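The wrist view shows the red top face at pixels (250,161) to (297,255), about 4 px (3 mm) farther along the block than predicted and square to the jaws. I'll descend and grip, shifted 2 mm that way.

step_arm:
  commands:
    - [[-1,30,-1,-6,0,0,0],[-1,65,-1,-6,0,0,0],[-1,100,-1,-6,0,0,0],[-1,120,-1,-6,0,0,0],[-1,127,-1,-6,0,0,0],[-1,127,-1,-6,0,0,0],[1,127,-1,-6,0,0,0],[1,127,-1,-6,0,0,0],[1,127,-1,-6,0,0,0],[1,127,-1,-6,0,0,0]]
  newtons: 60

```text
time_s: 3.2
tcp_pos: [0.6164, -0.1061, 0.0725]
tool_rot: [2.001, 0.406, -2.005]
wrist_force: [-3.3, 2.8, 9.6]
opening: 0.0294
```

```bash
python3 -c "
from h import *
togo([.613,-.1075,.07],-67.1)"
```

```text
t 3.2 tcp [ 0.6164 -0.1061  0.0725] q [ 0.54  0.69 -0.58  1.72  0.47  0.88 -1.4 ] F [-3.3  2.8  9.6] open 0.0294
shift [ 2.5 -0.1  3.7] turn [-0.04  0.1   0.09]
```

step_arm:
  commands:
    - [[1,-15,0,0,0,0,0],[1,-40,0,0,0,0,0],[1,-70,0,0,0,0,0],[1,-100,0,0,0,0,0],[1,-120,0,0,0,0,0],[1,-130,0,0,0,0,0],[1,-130,0,0,0,0,0],[1,-130,0,0,0,0,0],[1,-130,0,0,0,0,0],[1,-130,0,0,0,0,0]]

```text
time_s: 4.2
tcp_pos: [0.6159, -0.1061, 0.2011]
tool_rot: [1.999, 0.407, -2.007]
wrist_force: [0.2, -0.6, -1.7]
opening: 0.0291
```

```bash
python3 -c "
from h import *
togo([.536,.164,.20],-93.4)"
```

```text
t 4.2 tcp [ 0.6159 -0.1061  0.2011] q [ 0.6   0.54 -0.65  1.64  0.36  1.1  -1.32] F [ 0.2 -0.6 -1.7] open 0.0291
shift [   1.8 -279.9  -31.4] turn [26.27  0.24  0.12]
```

step_arm:
  commands:
    - [[1,0,-20,-2,2,0,0],[1,0,-55,-6,5,0,0],[1,0,-90,-10,8,0,0],[1,0,-130,-14,12,0,0],[1,0,-170,-19,16,0,0],[1,0,-210,-23,20,0,0],[1,0,-245,-27,23,0,0],[1,0,-270,-30,26,0,0],[1,0,-280,-31,26,0,0],[1,0,-280,-31,26,0,0]]

```text
time_s: 5.2
tcp_pos: [0.5349, 0.1654, 0.2015]
tool_rot: [-2.19, 0.053, 2.201]
wrist_force: [-0.2, 0.2, -1.8]
opening: 0.0293
```

```bash
python3 -c "
from h import *
togo([.536,.164,.15],-93.4)
for n in ('top','side','wrist'): 
  im=cams.grab_frame(n);cv2.imwrite('pics/%s2.png'%n,im)
  if n=='top': cv2.imwrite('pics/top2c.png',cv2.resize(im[120:260,100:260],None,fx=4,fy=4,interpolation=cv2.INTER_CUBIC))
  if n=='side': cv2.imwrite('pics/side2c.png',cv2.resize(im[130:360,80:300],None,fx=2.5,fy=2.5,interpolation=cv2.INTER_CUBIC))
"
```

```text
t 5.2 tcp [0.5349 0.1654 0.2015] q [ 0.17  0.42 -0.65  1.8   0.29  1.03 -2.21] F [-0.2  0.2 -1.8] open 0.0293
shift [51.5  1.4 -1.5] turn [0.54 0.31 0.08]
```

View pics/top2c.png

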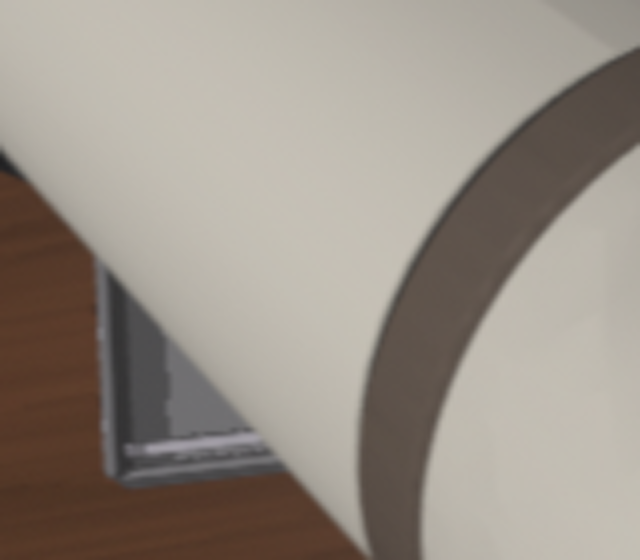

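View pics/side2c.png

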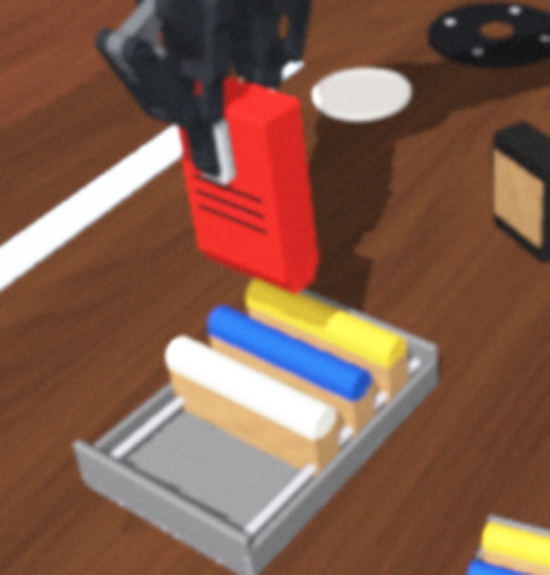

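View pics/wrist2.png

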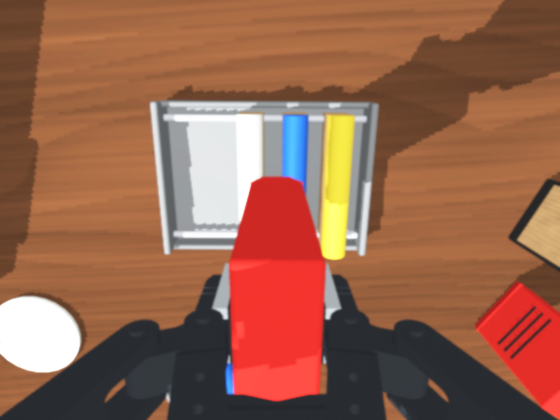

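Top view: the arm hides the pads. Side view: the block is held upright above the rack. Wrist view: the white pad is at columns 237–263, blue at 282–308, and the block's foot at columns about 250–301, row 180. I'll refine the gap from the wrist view.

```bash
python3 -c "
from h import *
s=ctrl.observe(); cw=cams.get_calibration('wrist')
im=cv2.imread('pics/wrist2.png');cv2.imwrite('pics/w2c.png',cv2.resize(im[90:270,140:390],None,fx=3,fy=3,interpolation=cv2.INTER_CUBIC))
hsv=cv2.cvtColor(im,cv2.COLOR_BGR2HSV)
m=(np.array([-0.0593,0.9982]))
for r in (130,150,165):
  b=np.where(cv2.inRange(hsv[r:r+1],(105,150,80),(130,255,255))[0])[0]; b=b[(b>270)&(b<330)]
  print(r,b.min(),b.max(),'white row',im[r,228:272,0].tolist())
  print('blue',ray(cw,[(b.min()-.5,r),(b.max()+.5,r)],.05).round(4).tolist())
w=ray(cw,[(155,102),(375,104),(364,254),(165,253)],.036); print('rack corners',w.round(4),w.mean(0))
print('foot',ray(cw,[(251,180),(303,180)],s['tcp_pos'][2]-.0725).round(4), s['tcp_pos'])
"
```

```text
130 283 306 white row [234, 234, 234, 235, 234, 234, 234, 238, 248, 254, 255, 255, 255, 255, 255, 255, 255, 255, 255, 255, 255, 255, 255, 255, 255, 255, 255, 255, 254, 252, 249, 241, 230, 210, 175, 140, 138, 154, 160, 162, 161, 161, 161, 161]
blue [[0.5853, 0.1535, 0.05], [0.5842, 0.1346, 0.05]]
150 283 306 white row [234, 234, 234, 234, 234, 234, 235, 235, 242, 252, 255, 255, 255, 255, 255, 255, 255, 255, 255, 255, 255, 255, 255, 255, 255, 255, 255, 255, 254, 253, 249, 243, 232, 213, 179, 142, 138, 153, 160, 161, 161, 161, 162, 161]
blue [[0.5695, 0.1543, 0.05], [0.5685, 0.1351, 0.05]]
165 283 305 white row [235, 235, 235, 235, 235, 234, 234, 235, 239, 249, 254, 255, 255, 255, 255, 255, 255, 255, 255, 255, 255, 255, 255, 255, 255, 255, 255, 255, 254, 253, 250, 243, 233, 215, 182, 144, 138, 153, 160, 161, 161, 162, 160, 160]
blue [[0.5574, 0.1549, 0.05], [0.5564, 0.1362, 0.05]]
rack corners [[0.6117 0.2547 0.036 ]
 [0.6002 0.0777 0.036 ]
 [0.4675 0.084  0.036 ]
 [0.4789 0.2667 0.036 ]] [0.53955788 0.17077024 0.036     ]
foot [[0.5652 0.1749 0.1289]
 [0.5634 0.1437 0.1289]] [0.53630484 0.16154904 0.20136963]
```

View pics/w2c.png

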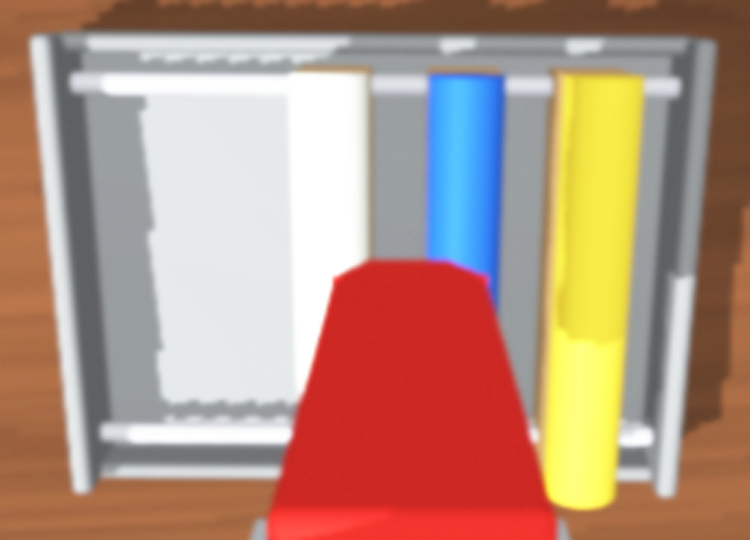

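```bash
python3 -c "
from h import *
togo([.539,.165,.145],-93.4)"
```

```text
t 5.35 tcp [0.5363 0.1615 0.2014] q [ 0.17  0.42 -0.65  1.8   0.29  1.03 -2.21] F [ 0.4 -0.8 -3.2] open 0.029
shift [56.4 -3.6 -2.8] turn [ 0.16  0.28 -0.01]
```

step_arm:
  commands:
    - [[1,10,-2,-1,0,0,0],[1,25,-3.5,-3,0,0,0],[1,40,-3.5,-3,0,0,0],[1,50,-3.5,-3,0,0,0],[1,56,-3.5,-3,0,0,0],[1,56,-3.5,-3,0,0,0],[1,56,-3.5,-3,0,0,0],[1,56,-3.5,-3,0,0,0],[1,56,-3.5,-3,0,0,0],[1,56,-3.5,-3,0,0,0]]

```text
time_s: 6.35
tcp_pos: [0.5395, 0.165, 0.1459]
tool_rot: [-2.188, 0.062, 2.197]
wrist_force: [0.4, -0.1, -2.2]
opening: 0.0295
```

```bash
python3 -c "
from h import *
togo([.539,.165,.085],-93.4)
im=cams.grab_frame('wrist');cv2.imwrite('pics/w3.png',im)
im=cams.grab_frame('side');cv2.imwrite('pics/s3.png',cv2.resize(im[150:360,80:300],None,fx=2.6,fy=2.6,interpolation=cv2.INTER_CUBIC))
togo([.539,.165,.085],-93.4)
"
```

```text
t 6.35 tcp [0.5395 0.165  0.1459] q [ 0.14  0.49 -0.61  1.84  0.34  0.93 -2.26] F [ 0.4 -0.1 -2.2] open 0.0295
shift [60.9 -0.   0.3] turn [ 0.16  0.23 -0.  ]
t 6.45 tcp [0.5394 0.1649 0.1457] q [ 0.14  0.49 -0.61  1.84  0.34  0.93 -2.26] F [-0.3  0.6 -2.5] open 0.0297
shift [60.7 -0.1  0.1] turn [ 0.16  0.25 -0.01]
```

View pics/w3.png

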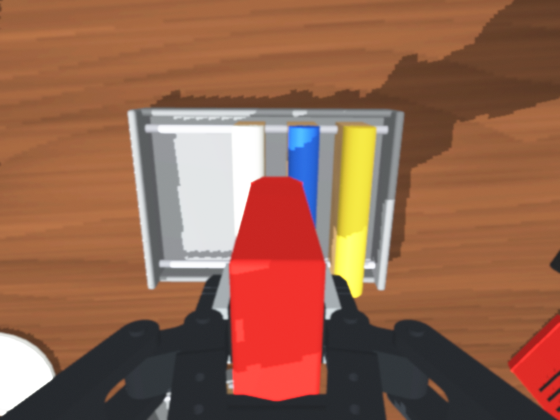

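View pics/s3.png

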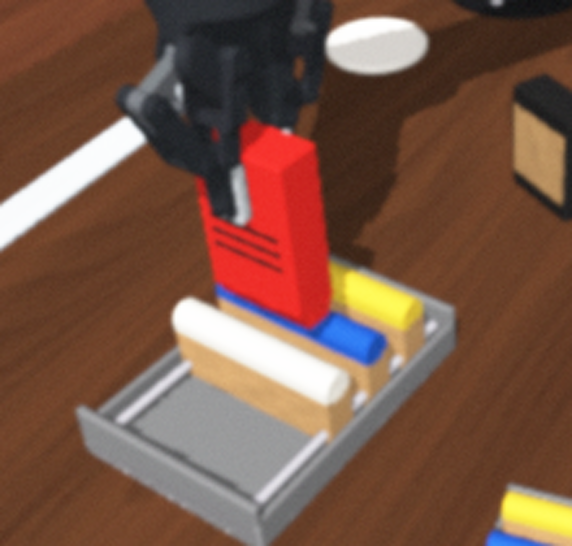

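The foot (columns 263–290) is centred on the gap (264–289), and the camera's own column centre is 276, so there's no parallax error. I'll push down in two stages.

step_arm:
  commands:
    - [[1,7,0,0,0,0,0],[1,14,0,0,0,0,0],[1,20,0,0,0,0,0],[1,26,0,0,0,0,0],[1,32,0,0,0,0,0],[1,38,0,0,0,0,0],[1,44,0,0,0,0,0],[1,48,0,0,0,0,0],[1,50,0,0,0,0,0],[1,50,0,0,0,0,0]]

```text
time_s: 7.45
tcp_pos: [0.5388, 0.165, 0.0952]
tool_rot: [-2.187, 0.062, 2.199]
wrist_force: [-0.3, 0.0, -2.7]
opening: 0.0296
```

```bash
python3 -c "
from h import *
togo([.539,.165,.0805],-93.4)
im=cams.grab_frame('side');cv2.imwrite('pics/s4.png',cv2.resize(im[150:360,80:300],None,fx=2.6,fy=2.6,interpolation=cv2.INTER_CUBIC))
"
```

```text
t 7.45 tcp [0.5388 0.165  0.0952] q [ 0.11  0.56 -0.58  1.87  0.4   0.84 -2.3 ] F [-0.3  0.  -2.7] open 0.0296
shift [14.7 -0.  -0.3] turn [ 0.17  0.3  -0.01]
```

View pics/s4.png

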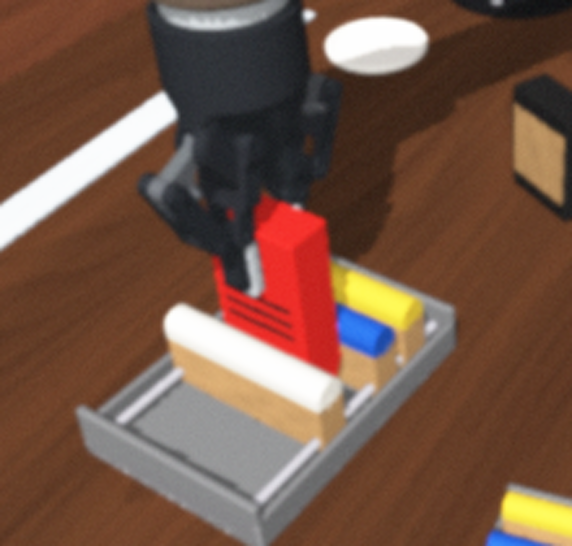

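The block is now between the white and blue pads and spreading them. I'll push it the rest of the way.

step_arm:
  commands:
    - [[1,3,0,0,0,0,0],[1,6,0,0,0,0,0],[1,9,0,0,0,0,0],[1,11,0,0,0,0,0],[1,13,0,0,0,0,0],[1,14,0,0,0,0,0],[1,15,0,0,0,0,0],[1,16,0,0,0,0,0],[1,16,0,0,0,0,0],[1,16,0,0,0,0,0]]

```text
time_s: 8.5
tcp_pos: [0.5388, 0.1651, 0.0806]
tool_rot: [-2.188, 0.062, 2.198]
wrist_force: [-4.7, 0.2, 7.8]
opening: 0.0295
```

```bash
python3 -c "
from h import *
togo([.539,.165,.0805],-93.4)"
```

```text
t 8.5 tcp [0.5388 0.1651 0.0806] q [ 0.09  0.58 -0.57  1.88  0.42  0.81 -2.32] F [-4.7  0.2  7.8] open 0.0295
shift [ 0.1  0.1 -0.2] turn [ 0.18  0.26 -0.04]
```

TCP z is 0.0806, against the 0.0805 expected at home, with about 10 N of floor reaction. The block is seated, so I'll release and withdraw.

step_arm:
  commands:
    - [[-1,0,0,0,0,0,0],[-1,0,0,0,0,0,0],[-1,0,0,0,0,0,0],[-1,0,0,0,0,0,0],[-1,0,0,0,0,0,0],[-1,-10,0,0,0,0,0],[-1,-30,0,0,0,0,0],[-1,-60,0,0,0,0,0],[-1,-90,0,0,0,0,0],[-1,-120,0,0,0,0,0]]

```text
time_s: 9.5
tcp_pos: [0.5392, 0.1653, 0.2024]
tool_rot: [-2.188, 0.062, 2.198]
wrist_force: [0.2, -0.0, 0.1]
opening: 0.0853
```

step_arm:
  commands:
    - [[-1,-20,0,0,0,0,0],[-1,-30,20,0,0,0,0],[-1,-30,60,0,0,0,0],[-1,-30,100,0,0,0,0],[-1,-30,140,0,0,0,0],[-1,-30,180,0,0,0,0],[-1,-30,220,0,0,0,0],[-1,-30,250,0,0,0,0],[-1,-30,260,0,0,0,0],[-1,-30,260,0,0,0,0]]

```text
time_s: 10.5
tcp_pos: [0.5247, -0.0958, 0.2329]
tool_rot: [-2.187, 0.066, 2.196]
wrist_force: [0.3, 1.4, 0.1]
opening: 0.0856
```

```bash
python3 -c "
from h import *
s=ctrl.observe();print(s['tcp_pos'],s['opening'],s['wrist_force'])
im=cams.grab_frame('top');cv2.imwrite('pics/t5.png',im);cv2.imwrite('pics/t5c.png',cv2.resize(im[140:250,110:250],None,fx=5,fy=5,interpolation=cv2.INTER_CUBIC))
im=cams.grab_frame('side');cv2.imwrite('pics/s5.png',im);cv2.imwrite('pics/s5c.png',cv2.resize(im[150:360,80:300],None,fx=2.6,fy=2.6,interpolation=cv2.INTER_CUBIC))
"
```

```text
[ 0.52474756 -0.09578604  0.23286939] 0.08558189977839814 [0.26243401 1.38259482 0.08942193]
```

View pics/t5c.png

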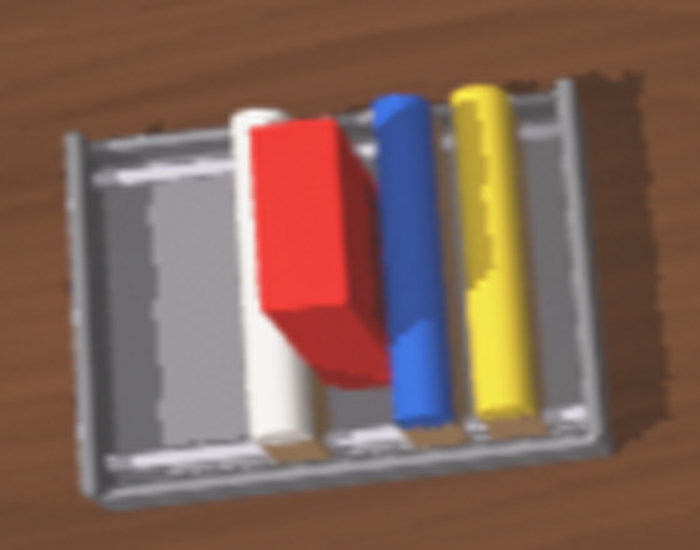

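View pics/s5c.png

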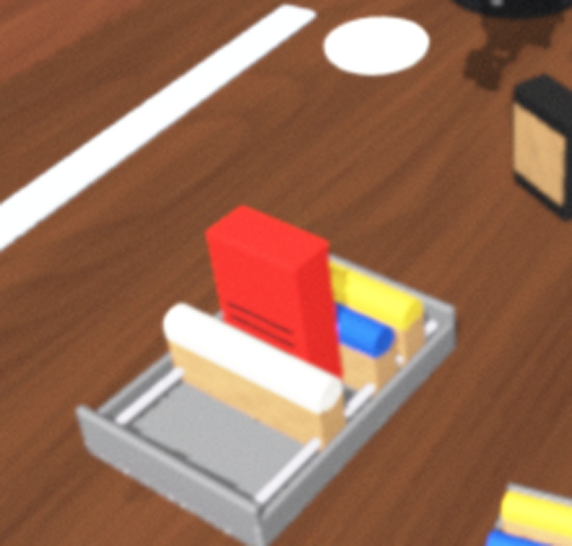

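The block stands between the pads. Its top-face corners in `t5c` are at (250,128), (335,118), (348,303) and (263,312). In `s5c` they are at (207,235), (242,206), (329,243) and (294,268). I'll check position, height and tilt across the two views.

```bash
python3 - <<'E'
from h import *
ct=cams.get_calibration("top");cs=cams.get_calibration("side")
a=(np.array([(250,128),(335,118),(348,303),(263,312)])+.5)/5-.5+[110,140]
# same corners in the side view: (far x,+y),(far x,-y),(near x,-y),(near x,+y)
b=(np.array([(207,235),(242,206),(329,243),(294,268)])+.5)/2.6-.5+[80,150]
P=[c["camera_matrix"]@np.c_[c["R"],c["t"]] for c in (ct,cs)]
X=cv2.triangulatePoints(P[0],P[1],a.T,b.T);X=(X[:3]/X[3]).T;print(X.round(4),X.mean(0).round(4))
r=ray(ct,a,.123);d=(r[0]+r[1]-r[2]-r[3]);print(r.mean(0).round(4),"ang",np.degrees(np.arctan2(d[1],d[0])))
th=np.radians(-3.4);q=r.mean(0)[:2]-[.537,.170];print("rack local",q@[np.cos(th),np.sin(th)],q@[-np.sin(th),np.cos(th)])
print("side pred",proj(cs,r).round(1).tolist(),b.round(1).tolist())
E
```

```text
[[0.5699 0.1766 0.1185]
 [0.5677 0.1479 0.1209]
 [0.5036 0.1517 0.1202]
 [0.5055 0.1795 0.1214]] [0.5367 0.1639 0.1203]
[0.5352 0.1632 0.123 ] ang -3.2271927667229816
rack local -0.0013793741789038536 -0.006904806491325223
side pred [[161.0, 237.9], [174.2, 228.0], [207.1, 241.8], [194.4, 252.2]] [[159.3, 240.1], [172.8, 228.9], [206.2, 243.2], [192.8, 252.8]]
```

```bash
python3 -c "
from station import ctrl
print(ctrl.sign_off())"
```

```text
the job is handed in; nothing more can be done
None
```

The red sanding block is in the larger rack, standing between the white and blue pads, released, and the job is handed in. I used the red block farther from the base (0.63 m against 0.40 m). The run took about 10.6 s of the 35 s allowed, and no verdict came back.

- **Seating:** at the bottom of the push the tool was at z 0.0806, against 0.0805 expected, with about 10 N of floor reaction.
- **Position:** after release, the block was about 1 mm from the rack's centre along x. Its angle was −3.2°, against about −3.4° for the rack.
- **Height:** two-view triangulation put the top face level within about 3 mm. It averaged 0.120 m rather than the expected 0.123 m, which fits the 2 mm calibration error.
- **Clear of everything:** the gripper is open and about 0.26 m away, with wrist force near zero.

Two measurements disagreed slightly along the way. The wrist view placed the block about 3 mm farther along than the top view, so I gripped 2 mm that way. A tool reading taken just after the move to the rack was about 4 mm off until the arm settled.

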